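Square a stack of panel blanks in the jig and lock it

ROBOT

A 6-joint arm with a two-finger parallel gripper is mounted at the origin on the work surface. World frame = base frame: x ahead of the robot, y to its left, z up, the work surface at z = 0. Lengths are in m, angles in rad, forces in N, time in s.
With the tool pointing down it reaches from about 0.35 to 0.975 m from the base axis. Payload 4.9 kg.
Tool frame: the origin (TCP) lies midway between the tips of the shut fingers; the grasp point (between the pads) lies ctrl.tcp_to_grasp behind it (ctrl.tcp_to_grasp is the distance from the TCP to the grasp point, in m); z points along the fingers, y is the direction in which the jaws open and shut (so a half turn about z gives the same grasp; the last joint's range is limited). The gripper opens to 85 mm and grips with 20 to 120 N. Pads are 22 mm wide; open, the fingers measure 114 mm over their backs; the gripper's body (76 mm by 85 mm) begins 54 mm behind the grasp point. The pads swing forward as they close: fully open they stand 13 mm farther back than shut.
Start: joints at [-1.326, 0.053, 1.613, -0, 1.476, -0.119], TCP at [0.222, -0.584, 0.231] pointing down, gripper open.
Joint ranges: [-3.01, 3.01], [-1.01, 2.22], [0.06, 2.58], [-1.02, 4.17], [0.09, 2.62], [-3.14, 3.14]. Speed limits (rad/s): [2.57, 2.57, 3.14, 3.14, 3.14, 3.14].

INTERFACE

Orientations are given as a rotation vector (axis times angle).
In Python, from station import ctrl, get_image, calibration, finish_job, models gives the robot as it stands.
- The arm moves only by the shell command python3 -m creep 'ROWS' [FORCE]. ROWS is JSON, a list of rows, each a list of 7 numbers: the opening, from 0 (shut) to 1 (fully open), then the shift along the tool's x, y, z in m, then the turn, a rotation vector about the tool's x, y, z in degrees. A call has 1 to 20 rows; each row shifts and turns the commanded pose from where the row before left it, along the tool's axes as they then stand; what a row does not reach is not made up. A row lasts 1/10 s, in which the tool goes at most 50 mm and 8.59 degrees, less where a joint would pass 70% of its speed; a pose out of reach is approached as far as the arm can. A call with a gripper value outside its range is refused whole. The fingers move at their own pace and stop on an object; FORCE is the grip in N (left out, the last holds). Time passes only in rows, so rows that do not move let the fingers close. It gives the time, the measured TCP pose, the force and the opening at its end, in the units of the state.
- ctrl.get_obs(): the state, without advancing time (a new reading comes with each control period).
- get_image(name): name is "scene" or "side" or "wrist"; returns the picture (384x512x3 uint8, red, green, blue); there is no depth.
- calibration(name): a dict with "mtx" (3x3 intrinsics, pixels), "R" (3x3) and "t" (3): a world point X has camera coordinates R X + t. Camera axes: x right, y down, z forward; pixel columns grow to the right and rows downward; lengths in m; the calibration is good to about 2 mm. A picture is of the moment at which its call begins: read the wrist's pose just before it. calibration takes no time and is no camera call; for the wrist camera it gives the pose at the moment of the call.
- finish_job(): hands the job in, once; it reports no verdict.
Trained networks look in the newest picture that a camera, given by its name, has taken for a name from the list of things; names that differ only in an ending like _2 or _b are one class to them, and where a whole thing is asked for, a point or a joint stands for the part that bears it (a point fixed in the world has none). Each returns a list of dicts, best first, with "conf" (0 to 1); they miss things now and then, are a little off and sometimes report something else, mostly with a low value. They report only what shows in the picture. A call takes as long as a camera call. They do not tell look-alikes from the thing itself.
- models.search_frame(camera, name): "extent" ([left, top, right, bottom] in pixels, round what is visible of it).
The state is a dict: "t": time; "q": joint angles; "dq": joint speeds; "effort": joint torques, N m; "tool_pos": TCP position; "tool_rot": TCP orientation; "contact_force": force on the tool from outside, world axes, zero at the start; "wrist_torque": the same for the moment, N m; "opening": finger opening in m.
Only numpy, scipy, OpenCV 4.12 (cv2) and the standard library are available. Lean on these libraries where they do the work, as an engineer would, in place of code of your own. Each camera call takes 0.05 s, during which the arm holds its last target. There are 200 camera calls.

TASK

Tap the fanned-out stack of four panel blanks into the corner of the squaring jig until every plate lies flat with its edges flush against both fences, all four in line. Then push the black slide knob fully home so that the locking bar holds the stack. Leave the other things on the bench where they are.

Things in the scene. Friction and masses are not known exactly. Their poses are not given: they have to be found in the camera images.
- jig: Squaring jig, fixed to the table: dark steel base plate (jig x -110 to +95, y -140 to +110 mm, top face 12 mm above the table) with two grey fences that make a corner at its +x, +y end; the other two sides are open. Origin on the table (base underside), z up. A plate home in the corner is square to the jig, its centre at jig x = +20, y = +20 mm
- corner (a point): inner corner where the two fences meet the base plate's top: jig x 75, y 90, z 12 mm; axes as the jig's. Fences rise 36 mm above the base plate, 20 mm thick. Far fence: inner face at jig x = +75 mm, from y -60 to +110. Side fence: inner face at jig y = +90 mm, from x -40 to +75
- lock (a joint): locking slide, m: 0 = fully home (knob against its guide, bar's nose in front of the squared stack's near edge), 0.060 = fully out. Stiff (about 5 N along jig +y), stays where it is left. Steel bar at jig x -55 to -39 mm, 16 to 44 mm above the table; nose tip at jig y -28 mm home, -88 mm out
- knob_face (a point): centre of the outer end face (looks along jig -y) of the slide's black round knob: 40 mm across, 26 mm long, axis along jig y, 34 mm above the table, jig x -47 mm; jig y = -166 mm when home, -226 mm when fully out; axes as the jig's. The slide's grey guide fills jig x -69 to -25, y -135 to -105 mm, top 60 mm above the table
- plate0: Aluminium-faced flat panel blank, 110 mm (own x) x 140 mm (own y) x 8 mm thick, one of four alike in a loose stack on the jig; this one is number 1 from below (underside 0 mm above the base plate). Origin at the centre of its underside
- plate1: Aluminium-faced flat panel blank, 110 mm (own x) x 140 mm (own y) x 8 mm thick, one of four alike in a loose stack on the jig; this one is number 2 from below (underside 8 mm above the base plate). Origin at the centre of its underside
- plate2: Aluminium-faced flat panel blank, 110 mm (own x) x 140 mm (own y) x 8 mm thick, one of four alike in a loose stack on the jig; this one is number 3 from below (underside 16 mm above the base plate). Origin at the centre of its underside
- plate3: Aluminium-faced flat panel blank, 110 mm (own x) x 140 mm (own y) x 8 mm thick, one of four alike in a loose stack on the jig; this one is number 4 from below (underside 24 mm above the base plate). Origin at the centre of its underside
- tape: Bystander: roll of tape, an upright-axis ring 100 mm across and 48 mm high, standing on the table near the jig's slide. Origin at the centre of its underside
- mallet: Bystander: rubber mallet with a 240 mm wooden handle, lying on the table on the left of the jig. Origin at the centre of its underside (mallet: on its axis line, handle along own -x)
- cartridge: Bystander: upright white sealant cartridge, 48 mm across, 245 mm high. Origin at the centre of its underside
- cleaner: Bystander: upright bottle, 70 mm across, 190 mm high. Origin at the centre of its underside
- profile: Bystander: aluminium U-profile offcut, 40 x 180 x 40 mm. Origin at the centre of its underside
- screwbin: Bystander: open grey bin, 160 x 110 x 70 mm. Origin at the centre of its underside
- foam: Bystander: white foam block, 120 x 90 x 50 mm. Origin at the centre of its underside
Things that resemble listed ones, but are neither listed nor needed, are in the scene too. What is shaped like the plate0 but purple or yellow is not meant.

How it is judged:
On the way, in this order (a step that is already met when the one before it is completed fails the run):
1. all four plates are flush with both fences (x of each of plate0, plate1, plate2, plate3 in the frame of jig above 0.0175 m and y of each of plate0, plate1, plate2, plate3 in the frame of jig above 0.0175 m and angle between the x axis of each of plate0, plate1, plate2, plate3 and the x axis of jig, either way round below 0.025 rad and angle between each of plate0, plate1, plate2, plate3's own z axis and vertical below 0.03 rad), for 0.2 s.
2. then the slide knob is pushed fully home (value of joint lock below 0.004 m), for 0.2 s.
At the end, for the whole second after the job is handed in: Every plate lies flat in the stack in the jig's corner (tilt under 0.03 rad, centre 17.5 to 23.5 mm in jig x and y, that is edges within 2.5 mm of both fences, square to the jig within 0.025 rad, underside at most 40 mm above the table), and the locking slide is home (joint under 4 mm) (all of step 1 and x of each of plate0, plate1, plate2, plate3 in the frame of jig below 0.0235 m and y of each of plate0, plate1, plate2, plate3 in the frame of jig below 0.0235 m and z of each of plate0, plate1, plate2, plate3 in the frame of jig below 0.04 m and value of joint lock below 0.004 m); the robot touches nothing.
It fails at once if a bystander is moved more than 30 mm (distance of any of tape, mallet, cartridge, cleaner, profile, screwbin, foam from where it was at the start of the episode above 0.03 m).
It also fails if it takes over 67 s, if anything falls off the work surface, if the arm or the gripper's body presses on something with over 40 N, if the wrist force passes 120 N, or if a joint passes its speed limit or range.

## Working session

There is one attempt and no reset: what is moved stays moved. The work goes in short steps, Python scripts to look and compute and a shell command to move; the robot and the scene stay as the last step left them, time stands still between calls to the robot, and variables do not carry over. Pictures are saved under pics/ and viewed, about 8 in all and at most 12, crops included, and the job is handed in when it is done.

```bash
mkdir -p pics; ls; python3 - <<'E'
from station import ctrl,get_image,calibration
import cv2,numpy as np
a=[]
for n in ("scene","side","wrist"):
    im=get_image(n); cv2.imwrite(f"pics/{n}0.png",im[...,::-1]); a.append(im[...,::-1])
    c=calibration(n); print(n,np.round(c["mtx"],1).tolist(),np.round(c["R"],3).tolist(),np.round(c["t"],3).tolist(), "cam pos",np.round(-c["R"].T@np.array(c["t"]),3) if hasattr(c["R"],'T') else '')
cv2.imwrite("pics/s0.png",cv2.resize(a[0],(800,600),interpolation=cv2.INTER_CUBIC))
cv2.imwrite("pics/d0.png",cv2.resize(a[1],(800,600),interpolation=cv2.INTER_CUBIC))
print(ctrl.get_obs(), ctrl.tcp_to_grasp)
E
```

```text
pics
scene [[445.8, 0.0, 255.3], [0.0, 445.8, 191.0], [0.0, 0.0, 1.0]] [[0.782, 0.623, -0.009], [0.335, -0.432, -0.837], [-0.525, 0.652, -0.547]] [-0.401, -0.148, 1.606] cam pos [ 1.206 -0.861  0.75 ]
side [[449.3, 0.0, 264.1], [0.0, 449.3, 197.8], [0.0, 0.0, 1.0]] [[-0.957, -0.29, -0.001], [-0.202, 0.668, -0.716], [0.208, -0.686, -0.698]] [0.533, 0.193, 1.238] cam pos [0.292 0.874 1.003]
wrist [[338.9, 0.0, 251.0], [0.0, 338.9, 195.2], [0.0, 0.0, 1.0]] [[0.355, -0.935, -0.001], [-0.902, -0.343, 0.264], [-0.247, -0.092, -0.964]] [-0.625, -0.032, 0.379] cam pos [ 0.287 -0.56   0.373]
{'t': 0.15, 'q': array([-1.32600342e+00,  5.32063828e-02,  1.61399297e+00, -1.73879770e-05,
        1.47601812e+00, -1.19001890e-01]), 'dq': array([-0.00128052, -0.00200312, -0.00530986,  0.00082713, -0.00186108,
       -0.00014191]), 'effort': array([ 8.16814718e-04, -3.94242418e+01, -3.70722377e+01, -1.87371061e-04,
        4.61971780e-03, -9.60642467e-06]), 'tool_pos': array([ 0.22226272, -0.58361132,  0.23033613]), 'tool_rot': array([-3.08816912e+00, -5.68010935e-01,  1.87458295e-04]), 'contact_force': array([-0.10161922, -0.63988679, -0.01374456]), 'wrist_torque': array([ 0.00508903, -0.02035983, -0.02903913]), 'opening': 0.0852815514852318} 0.0187
```

View pics/s0.png

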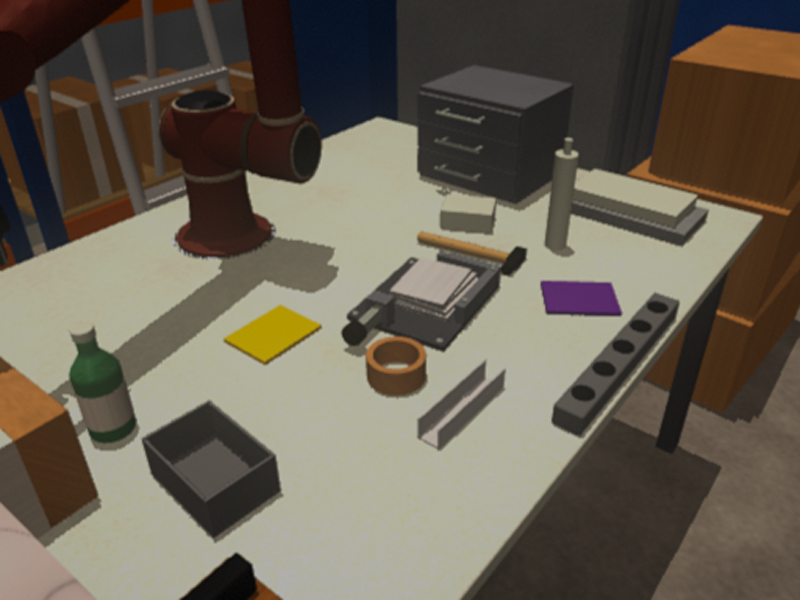

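View pics/d0.png

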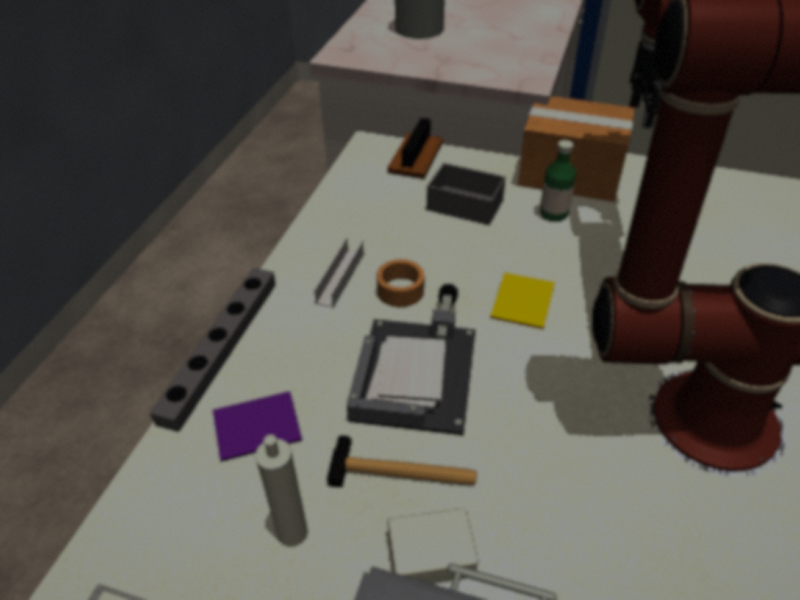

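Scene and side views: the jig is at side ≈(415,375)/scene ≈(430,300), with light plates fanned on it. The black knob is at side (448,293), the tape at (400,283), and the yellow and purple decoys lie loose on the table, away from the jig. Next I'll fit a rough jig pose.

```bash
cat > h.py <<'E'
import numpy as np,cv2
from station import ctrl,get_image,calibration
from scipy.optimize import least_squares
from scipy.spatial.transform import Rotation as Ro
def proj(c,P):
    p=np.atleast_2d(P)@np.array(c["R"]).T+np.array(c["t"]); p=p@np.array(c["mtx"]).T
    return p[:,:2]/p[:,2:]
def onz(c,uv,z):
    d=np.array(c["R"]).T@np.linalg.inv(c["mtx"])@np.array([uv[0],uv[1],1.]); o=-np.array(c["R"]).T@np.array(c["t"])
    return o+d*(z-o[2])/d[2]
def j2w(J,p):
    p=np.atleast_2d(p).astype(float); c,s=np.cos(J[2]),np.sin(J[2])
    return np.c_[J[0]+c*p[:,0]-s*p[:,1],J[1]+s*p[:,0]+c*p[:,1],p[:,2]]
def fit(obs,J0):  # obs: list of (cal,jigpts,uv)
    f=lambda J:np.concatenate([(proj(c,j2w(J,p))-uv).ravel() for c,p,uv in obs])
    return least_squares(f,J0,loss='soft_l1')
E
python3 - <<'E'
from h import *
c=calibration("side"); k=.64
P=np.array([[-110,-140,12],[-110,110,12],[95,-140,12],[95,110,48]])/1e3
uv=np.array([[475,325],[465,430],[372,322],[348,408]])*k
for p,q in zip(P,uv): print(onz(c,q,p[2]))
r=fit([(c,P,uv)],[.6,0,0]); print(r.x,r.fun.round(1))
s=calibration("scene")
for n,p in (("knob out",[-47,-226,34]),("knobhome",[-47,-166,34]),("corner",[75,90,48])):
    w=j2w(r.x,np.array(p)/1e3); print(n,w,proj(c,w)/k,proj(s,w)/k)
print("stack c",j2w(r.x,[[.02,.02,.05]]))
E
```

```text
[ 0.45627613 -0.09143231  0.012     ]
[0.41485575 0.1600875  0.012     ]
[ 0.65389579 -0.04042417  0.012     ]
[0.61196727 0.1993365  0.048     ]
[0.53923278 0.07239042 0.18143313] [-0.5  1.4  1.3  0.5 -0.4 -2.  -0.1 -0.5]
knob out [[ 0.53378353 -0.15838069  0.034     ]] [[446.15151844 287.22300509]] [[351.44487403 339.33832367]]
knobhome [[ 0.52295717 -0.09936553  0.034     ]] [[443.77689173 307.53983573]] [[368.92119436 321.61748151]]
corner [[0.5967622  0.17444612 0.048     ]] [[361.37925212 398.99450082]] [[486.99904504 266.18674601]]
stack c [[0.55529572 0.09567093 0.05      ]]
```

```bash
python3 -m creep '[[0.5,0,0,-0.05,0,0,0],[0.5,0.037,-0.033,0,0,0,0],[0.5,0.037,-0.033,0,0,0,0],[0.5,0.037,-0.033,0,0,0,0],[0.5,0.037,-0.033,0,0,0,0],[0.5,0.037,-0.033,0,0,0,0],[0.5,0.037,-0.033,0,0,0,0],[0.5,0.037,-0.033,0,0,0,0],[0.5,0.037,-0.033,0,0,0,0],[0.5,0.037,-0.033,0,0,0,0],[0.5,0.037,-0.033,0,0,0,0],[0.5,0.037,-0.033,0,0,0,0],[0.5,0.037,-0.033,0,0,0,0],[0.5,0.037,-0.033,0,0,0,0],[0.5,0.037,-0.033,0,0,0,0],[0.5,0,0,0,0,0,5.2],[0.5,0,0,0,0,0,5.2],[0.5,0,0,0,0,0,0]]'
python3 - <<'E'
from h import *
im=get_image("wrist"); c=calibration("wrist"); np.save("wc1.npy",c,allow_pickle=True)
cv2.imwrite("pics/w1.png",cv2.resize(im[...,::-1],(800,600),interpolation=cv2.INTER_CUBIC))
J=[.5392,.0724,.1814]
print((proj(c,j2w(J,np.array([[-110,-140,12],[-110,110,12],[95,-140,12],[75,90,48],[-47,-226,34]])/1e3))/.64).round(0).tolist())
E
```

```text
t: 1.95
tool_pos: [0.542, 0.0326, 0.2807]
tool_rot: [-3.128, -0.288, 0.002]
contact_force: [-0.3, -0.2, 0.4]
opening: 0.0428
[[511.0, 376.0], [212.0, 375.0], [528.0, 116.0], [200.0, 142.0], [635.0, 311.0]]
```

View pics/w1.png

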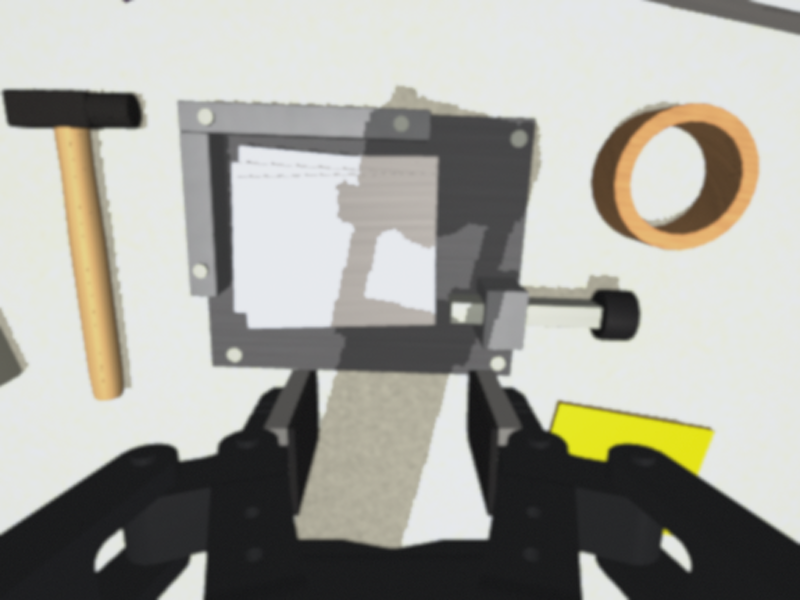

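Wrist view: jig with fence corner at (209,133), the plate stack spans x 232–438, y 147–328, and the knob is at (617,314). The tape is at (677,175). Next I'll refine the jig pose and compute the plate edges.

```bash
python3 - <<'E'
from h import *
c=np.load("wc1.npy",allow_pickle=True).item()
P=np.array([[-110,-140,12],[-110,110,12],[95,-140,12],[95,110,48],[75,90,48],[75,-60,48],[95,-60,48],[-40,110,48],[-40,90,48]])/1e3
uv=np.array([[511,375],[212,366],[535,119],[179,101],[209,133],[430,137],[430,109],[191,295],[213,295]])*.64
r=fit([(c,P,uv)],[.54,.07,.18]); J=r.x; print(J.round(4),np.degrees(J[2]),r.fun.round(1)); np.save("J.npy",J)
cc,s=np.cos(J[2]),np.sin(J[2])
for n,q,z in (("p3 lo-right",(435,325),.044),("lo-left",(247,328),.044),("top right",(438,157),.044),("left top",(240,147),.02),("left bot",(233,311),.036),("knob end",(639,314),.034),("nose",(452,310),.044)):
    d=onz(c,np.array(q)*.64,z)[:2]-J[:2]; print(n,(cc*d[0]+s*d[1])*1e3,(-s*d[0]+cc*d[1])*1e3)
o=ctrl.get_obs(); R=Ro.from_rotvec(o["tool_rot"]).as_matrix(); d=o["tool_pos"][:2]-J[:2]
print("tcp jig",cc*d[0]+s*d[1],-s*d[0]+cc*d[1],"toolx yaw",np.degrees(np.arctan2(R[1,0],R[0,0])), R[:,2])
E
```

```text
[0.5438 0.0698 0.1498] 8.583695862458528 [ 0.   0.7 -0.4  0.5  1.3 -1.4 -2.  -1.2 -0.7 -0.7  0.1  1.8  1.1 -0.4
 -0.8  0.7  2.6  1.2]
p3 lo-right -57.37062298855825 -70.94413184544824
lo-left -64.49463646398345 70.15781422608411
top right 63.97404605492585 -66.32126062335998
left top 66.29269985630722 76.5123823893598
left bot -53.90759569825189 82.48841369219721
knob end -46.415954774333365 -227.55246938696962
nose -45.25388601099439 -82.95047227580407
tcp jig -0.007439577318604183 -0.03684938197557989 toolx yaw 10.570063258457514 [-7.31927929e-04  3.85740512e-05 -9.99999731e-01]
```

```bash
python3 -m creep '[[0.5,0,0,0,0,0,2],[0.5,-0.046,-0.023,0,0,0,0],[0.5,-0.046,-0.023,0,0,0,0],[0.5,0,0,0.045,0,0,0],[0.5,0,0,0.045,0,0,0],[0.5,0,0,0.045,0,0,0],[0.5,0,0,0.045,0,0,0],[0.5,0,0,0.045,0,0,0],[0.5,0,0,0.025,0,0,0],[0.5,0,0,0.010,0,0,0],[0.5,0,0,0,0,0,0]]'
python3 -m creep '[[0.5,0,0,0.003,0,0,0],[0.5,0,0,0,0,0,0]]'
python3 -m creep '[[0.5,0,0,0.002,0,0,0],[0.5,0,0,0,0,0,0]]'
```

```text
t: 3.1
tool_pos: [0.446, 0.0628, 0.0202]
tool_rot: [-3.133, -0.232, 0.004]
contact_force: [-0.5, 0.4, 0.3]
opening: 0.0428
t: 3.3
tool_pos: [0.4486, 0.063, 0.02]
tool_rot: [3.133, 0.231, 0.005]
contact_force: [-0.2, -0.7, -0.9]
opening: 0.0433
t: 3.5
tool_pos: [0.4477, 0.0631, 0.0171]
tool_rot: [3.133, 0.232, 0.002]
contact_force: [0.5, -0.0, -0.3]
opening: 0.0426
```

```bash
for i in 1; do python3 -m creep '[[0.5,0,0,0,0,0,0],[0.5,0,0,0,0,0,0]]'; done
python3 -m creep '[[0.5,0,0,0.002,0,0,0],[0.5,0,0,0,0,0,0]]'
python3 -m creep '[[0.5,0,0,0.002,0,0,0],[0.5,0,0,0,0,0,0]]'
```

```text
t: 3.7
tool_pos: [0.4472, 0.0631, 0.0165]
tool_rot: [3.133, 0.231, 0.001]
contact_force: [0.1, -0.2, -0.2]
opening: 0.0427
t: 3.9
tool_pos: [0.4468, 0.0631, 0.014]
tool_rot: [-3.133, -0.231, 0.001]
contact_force: [0.8, 0.2, -0.3]
opening: 0.0428
t: 4.1
tool_pos: [0.4468, 0.0631, 0.0119]
tool_rot: [-3.133, -0.231, 0.001]
contact_force: [-0.1, 0.4, 0.5]
opening: 0.0426
```

```bash
python3 - <<'E'
from h import *
im=get_image("wrist"); cv2.imwrite("pics/w2.png",cv2.resize(im[...,::-1],(800,600),interpolation=cv2.INTER_CUBIC))
E
```

```text
(no output)
```

View pics/w2.png

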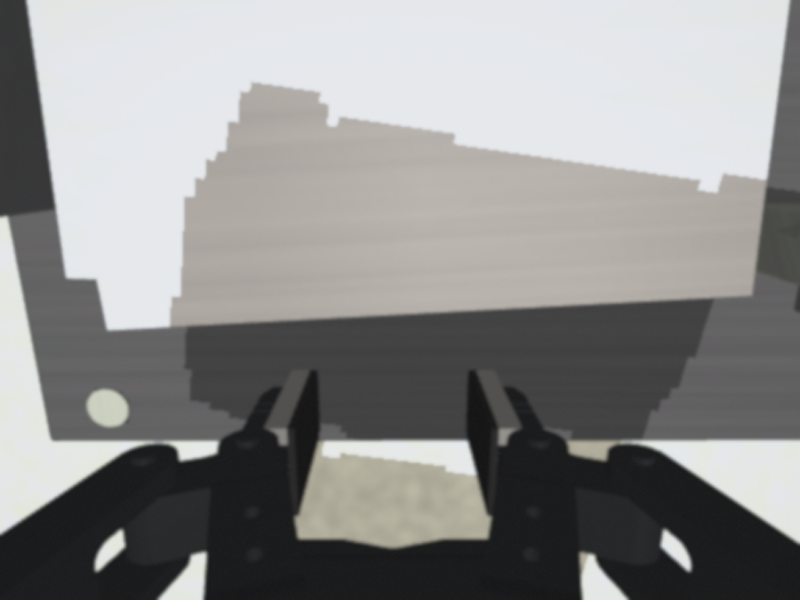

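Wrist close-up: the stack's near edge runs from (107,330) to (752,296), and the fingers (≈295 and ≈490, 370) are clear of it. No base contact yet, so I'll keep probing.

```bash
python3 -m creep '[[0.5,0,0,0.002,0,0,0],[0.5,0,0,0,0,0,0]]'
python3 -m creep '[[0.5,0,0,0.0015,0,0,0],[0.5,0,0,0,0,0,0]]'
```

```text
t: 4.35
tool_pos: [0.4471, 0.0631, 0.0102]
tool_rot: [-3.133, -0.231, -0.0]
contact_force: [-0.2, 1.2, 0.8]
opening: 0.0427
t: 4.55
tool_pos: [0.4472, 0.0631, 0.0101]
tool_rot: [3.133, 0.232, -0.002]
contact_force: [-5.6, -1.4, 10.4]
opening: 0.0425
```

```bash
python3 -m creep '[[0.5,0,0,-0.0035,0,0,0],[0.5,0.010,0,0,0,0,0],[0.5,0.009,0,0,0,0,0],[0.5,0.004,0,0,0,0,0],[0.5,0.004,0,0,0,0,0],[0.5,0.004,0,0,0,0,0],[0.5,0,0,0,0,0,0]]'
python3 -m creep '[[0.5,0.004,0,0,0,0,0],[0.5,0.004,0,0,0,0,0],[0.5,0.004,0,0,0,0,0],[0.5,0,0,0,0,0,0]]'
```

```text
t: 5.25
tool_pos: [0.4781, 0.0677, 0.0121]
tool_rot: [-3.133, -0.231, 0.0]
contact_force: [0.5, -1.0, -0.2]
opening: 0.0426
t: 5.65
tool_pos: [0.49, 0.0695, 0.0121]
tool_rot: [-3.133, -0.231, -0.001]
contact_force: [-1.1, -0.8, -0.9]
opening: 0.0429
```

```bash
python3 -m creep '[[0.5,0.003,0,0,0,0,0],[0.5,0.002,0,0,0,0,0],[0.5,0,0,0,0,0,0]]'
python3 -m creep '[[0.5,0.0015,0,0,0,0,0],[0.5,0,0,0,0,0,0]]'
python3 -m creep '[[0.5,0.0015,0,0,0,0,0],[0.5,0,0,0,0,0,0]]'
python3 - <<'E'
from h import *
im=get_image("wrist"); np.save("wc3.npy",calibration("wrist"),allow_pickle=True); cv2.imwrite("pics/w3.png",cv2.resize(im[...,::-1],(800,600),interpolation=cv2.INTER_CUBIC))
E
```

```text
t: 5.95
tool_pos: [0.4904, 0.0695, 0.0119]
tool_rot: [3.132, 0.232, -0.019]
contact_force: [-18.4, -4.4, 15.1]
opening: 0.043
t: 6.15
tool_pos: [0.4905, 0.0695, 0.0117]
tool_rot: [3.132, 0.233, -0.025]
contact_force: [-22.3, -5.0, 18.7]
opening: 0.0426
t: 6.35
tool_pos: [0.4906, 0.0695, 0.0116]
tool_rot: [3.131, 0.233, -0.031]
contact_force: [-27.9, -6.4, 23.3]
opening: 0.0427
```

View pics/w3.png

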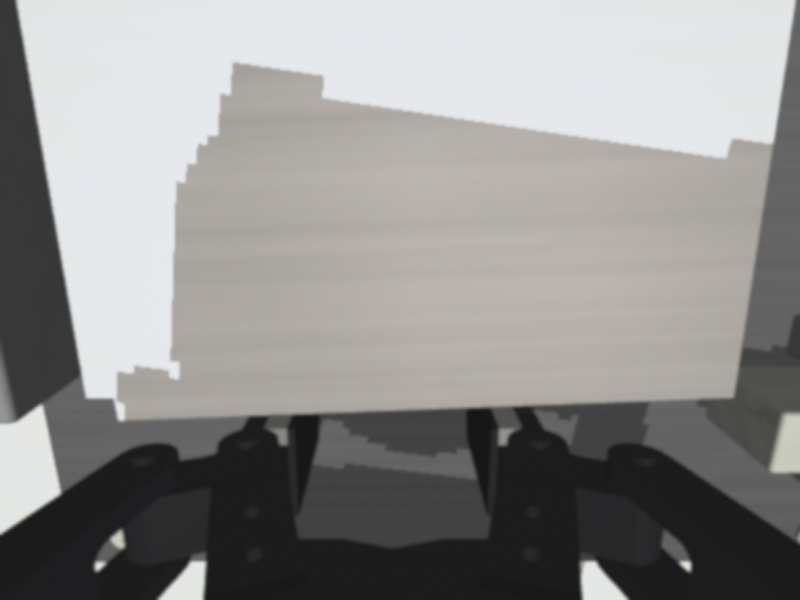

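```bash
python3 -m creep '[[0.5,-0.015,0,0,0,0,0],[0.5,-0.03,0,0,0,0,0],[0.5,0,0,-0.045,0,0,0],[0.5,0,0,-0.045,0,0,0],[0.5,0,0,-0.045,0,0,0],[0,0.045,0.01,-0.045,0,0,0],[0,0.045,0.01,-0.035,0,0,0],[0,0,0,0,0,0,0],[0,0,0,0,0,0,0]]'
python3 - <<'E'
from h import *
im=get_image("wrist"); c=calibration("wrist"); np.save("wc4.npy",c,allow_pickle=True); cv2.imwrite("pics/w4f.png",im[...,::-1])
J=np.load("J.npy"); p=proj(c,j2w(J,[[.02,.02,.044]]))[0]; print(p)
x0=int(np.clip(p[0]-130,0,512-266));y0=int(np.clip(p[1]-100,0,384-200)); print(x0,y0)
cv2.imwrite("pics/w4.png",cv2.resize(im[y0:y0+200,x0:x0+266,::-1],(798,600),interpolation=cv2.INTER_CUBIC))
E
```

```text
t: 7.3
tool_pos: [0.5296, 0.0585, 0.2135]
tool_rot: [3.133, 0.231, 0.004]
contact_force: [-0.9, -0.7, -0.5]
opening: 0.0
[219.09245402 138.39777485]
89 38
```

View pics/w4.png

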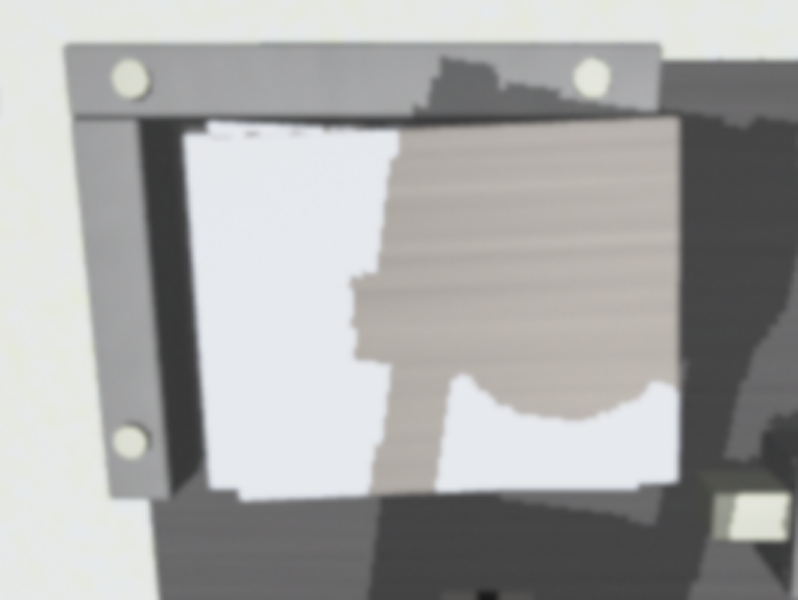

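Crop: stack near the far fence (top plate yawed ~2°, its near-left corner low at (240,497)) and about 20 mm from the side fence. Next I'll push +y with shut fingers on the −y edge.

```bash
python3 -m creep '[[0,0.018,0.046,0,0,0,0],[0,0.018,0.045,0,0,0,0],[0,0,0,0.045,0,0,0],[0,0,0,0.045,0,0,0],[0,0,0,0.045,0,0,0],[0,0,0,0.045,0,0,0],[0,0,0,0.019,0,0,0],[0,0,0,0,0,0,0]]'
python3 -m creep '[[0,0,-0.006,0,0,0,0],[0,0,-0.006,0,0,0,0],[0,0,-0.004,0,0,0,0],[0,0,-0.004,0,0,0,0],[0,0,-0.004,0,0,0,0],[0,0,0,0,0,0,0]]'
```

```text
t: 8.15
tool_pos: [0.5749, -0.0255, 0.0124]
tool_rot: [-3.132, -0.232, 0.007]
contact_force: [0.6, -0.1, 0.1]
opening: 0.0002
t: 8.75
tool_pos: [0.5738, -0.0018, 0.0136]
tool_rot: [-3.133, -0.232, -0.0]
contact_force: [-0.5, 0.4, 0.5]
opening: 0.0001
```

```bash
python3 -m creep '[[0,0,-0.004,0,0,0,0],[0,0,-0.003,0,0,0,0],[0,0,0,0,0,0,0]]'
python3 -m creep '[[0,0,-0.002,0,0,0,0],[0,0,-0.002,0,0,0,0],[0,0,0,0,0,0,0]]'
```

```text
t: 9.05
tool_pos: [0.5729, 0.0046, 0.0136]
tool_rot: [3.133, 0.232, 0.0]
contact_force: [-0.3, -2.4, 1.7]
opening: -0.0002
t: 9.35
tool_pos: [0.5724, 0.0082, 0.0136]
tool_rot: [3.132, 0.232, 0.001]
contact_force: [0.8, -5.0, 0.7]
opening: -0.0001
```

```bash
for i in 1; do python3 -m creep '[[0,0,-0.002,0,0,0,0],[0,0,0,0,0,0,0]]'; python3 -m creep '[[0,0,-0.002,0,0,0,0],[0,0,0,0,0,0,0]]'; done
```

```text
t: 9.55
tool_pos: [0.5732, 0.0091, 0.0139]
tool_rot: [3.13, 0.231, 0.005]
contact_force: [2.9, -8.1, -1.2]
opening: 0.0
t: 9.75
tool_pos: [0.5742, 0.0098, 0.0146]
tool_rot: [3.128, 0.231, 0.009]
contact_force: [5.6, -12.5, -2.0]
opening: 0.0001
```

```bash
python3 -m creep '[[0,0,-0.002,0,0,0,0],[0,0,0,0,0,0,0]]'; python3 -m creep '[[0,0,-0.002,0,0,0,0],[0,0,0,0,0,0,0]]'; python3 - <<'E'
from h import *
im=get_image("wrist"); c=calibration("wrist"); cv2.imwrite("pics/w5.png",cv2.resize(im[...,::-1],(800,600),interpolation=cv2.INTER_CUBIC))
E
```

```text
t: 9.95
tool_pos: [0.5746, 0.0102, 0.015]
tool_rot: [3.124, 0.231, 0.011]
contact_force: [6.0, -17.3, -2.1]
opening: -0.0002
t: 10.15
tool_pos: [0.5746, 0.0103, 0.0152]
tool_rot: [3.12, 0.232, 0.011]
contact_force: [6.1, -24.4, -1.9]
opening: 0.0
```

View pics/w5.png

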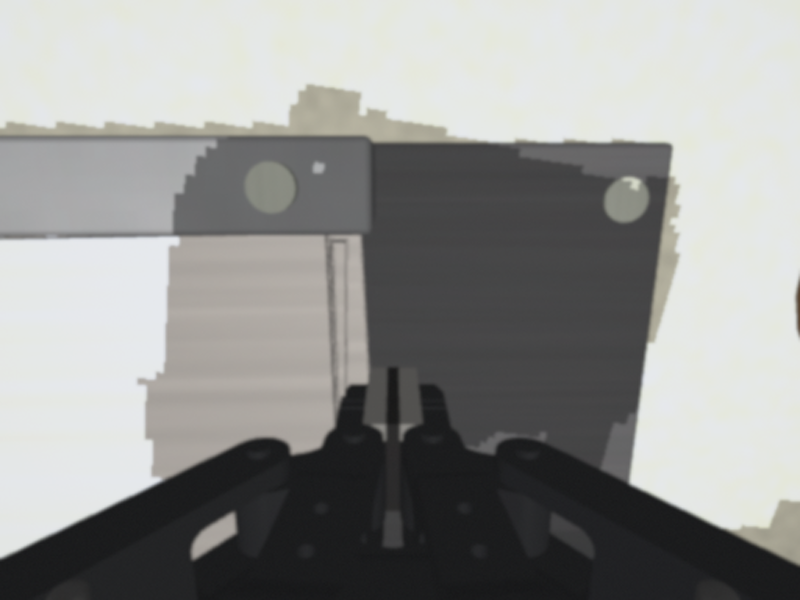

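Crop: the −y edges are at px ≈328 (top), 335, 347 and 365 (bottom). More than perspective explains, so the wider knuckle above the pads stopped on the upper plates and the lower ones lag by up to ~7 mm. I'll tilt the tool so the tip leads.

```bash
python3 -m creep '[[0,0,0.012,0,0,0,0],[0,0.008,0.018,-0.006,0,0,0],[0,0,0,0,6,0,0],[0,0,0,0,6,0,0],[0,0,0,0,6,0,0],[0,0,0,0,0,0,0]]'
python3 -m creep '[[0,0,0.001,0.003,0,0,0],[0,0,0,0,0,0,0]]'
python3 -m creep '[[0,0,0.0006,0.0019,0,0,0],[0,0,0,0,0,0,0]]'
```

```text
t: 10.8
tool_pos: [0.584, -0.0141, 0.0191]
tool_rot: [-2.82, -0.203, 0.033]
contact_force: [-1.2, -0.0, 0.0]
opening: 0.0001
t: 11.0
tool_pos: [0.583, -0.0113, 0.0159]
tool_rot: [-2.821, -0.209, 0.034]
contact_force: [0.3, -0.5, -1.0]
opening: -0.0002
t: 11.2
tool_pos: [0.5831, -0.0112, 0.0141]
tool_rot: [-2.82, -0.21, 0.034]
contact_force: [-0.3, 0.3, -0.2]
opening: -0.0
```

```bash
python3 -m creep '[[0,0,-0.00476,0.00155,0,0,0],[0,0,-0.00476,0.00155,0,0,0],[0,0,-0.00476,0.00155,0,0,0],[0,0,-0.0038,0.00124,0,0,0],[0,0,0,0,0,0,0]]'
python3 -m creep '[[0,0,-0.0029,0.0009,0,0,0],[0,0,-0.0029,0.0009,0,0,0],[0,0,0,0,0,0,0]]'
python3 -m creep '[[0,0,-0.0019,0.0006,0,0,0],[0,0,0,0,0,0,0]]'
```

```text
t: 11.7
tool_pos: [0.5804, 0.0074, 0.0143]
tool_rot: [-2.82, -0.209, 0.033]
contact_force: [-0.0, 0.5, 0.2]
opening: 0.0002
t: 12.0
tool_pos: [0.58, 0.0123, 0.0145]
tool_rot: [-2.822, -0.209, 0.032]
contact_force: [0.3, -2.2, -0.4]
opening: -0.0002
t: 12.2
tool_pos: [0.5798, 0.014, 0.0145]
tool_rot: [-2.822, -0.208, 0.032]
contact_force: [0.6, -4.0, -0.7]
opening: 0.0002
```

```bash
python3 -m creep '[[0,0,-0.0019,0.0006,0,0,0],[0,0,0,0,0,0,0]]'
python3 -m creep '[[0,0,-0.0019,0.0006,0,0,0],[0,0,0,0,0,0,0]]'
python3 -m creep '[[0,0,-0.0019,0.0006,0,0,0],[0,0,0,0,0,0,0]]'
```

```text
t: 12.4
tool_pos: [0.5798, 0.0153, 0.0145]
tool_rot: [-2.824, -0.208, 0.031]
contact_force: [2.4, -8.4, -1.6]
opening: -0.0002
t: 12.6
tool_pos: [0.58, 0.0156, 0.0146]
tool_rot: [-2.827, -0.209, 0.029]
contact_force: [1.8, -11.8, -1.3]
opening: 0.0006
t: 12.8
tool_pos: [0.5816, 0.0166, 0.0153]
tool_rot: [-2.829, -0.208, 0.023]
contact_force: [5.2, -15.4, -1.7]
opening: -0.0002
```

```bash
python3 -m creep '[[0,0,-0.0025,0.0008,0,0,0],[0,0,0,0,0,0,0]]'
python3 -m creep '[[0,0,-0.0025,0.0008,0,0,0],[0,0,0,0,0,0,0]]'
```

```text
t: 13.0
tool_pos: [0.5819, 0.0169, 0.0155]
tool_rot: [-2.834, -0.209, 0.021]
contact_force: [4.7, -21.3, -1.0]
opening: -0.0002
t: 13.2
tool_pos: [0.582, 0.0171, 0.0156]
tool_rot: [-2.839, -0.209, 0.02]
contact_force: [4.3, -29.3, -1.7]
opening: 0.0003
```

```bash
python3 -m creep '[[0,0,0.0285,-0.0093,0,0,0],[0,0,0,-0.03,-6,0,0],[0,0,0,-0.03,-6,0,0],[0,0,0,-0.03,-6,0,0],[0,-0.032,-0.0275,0,0,0,0],[0,-0.032,-0.0275,0,0,0,0],[0,-0.032,-0.0275,0,0,0,0],[0,-0.032,-0.0275,0,0,0,0],[0,0,0,0,0,0,0]]'
python3 - <<'E'
from h import *
im=get_image("wrist"); c=calibration("wrist"); np.save("wc6.npy",c,allow_pickle=True); cv2.imwrite("pics/w6.png",cv2.resize(im[...,::-1],(800,600),interpolation=cv2.INTER_CUBIC))
o=ctrl.get_obs(); J=np.load("J.npy"); d=o["tool_pos"][:2]-J[:2]; cc,s=np.cos(J[2]),np.sin(J[2]); print(cc*d[0]+s*d[1],-s*d[0]+cc*d[1],o["tool_pos"][2],o["tool_rot"])
E
```

```text
t: 14.1
tool_pos: [0.4371, 0.0704, 0.1002]
tool_rot: [-3.13, -0.236, 0.008]
contact_force: [0.8, -0.3, 0.4]
opening: 0.0002
-0.10315623425779741 0.015205819684961184 0.10125756635471997 [-3.13097606e+00 -2.34674368e-01  2.98558395e-03]
```

View pics/w6.png

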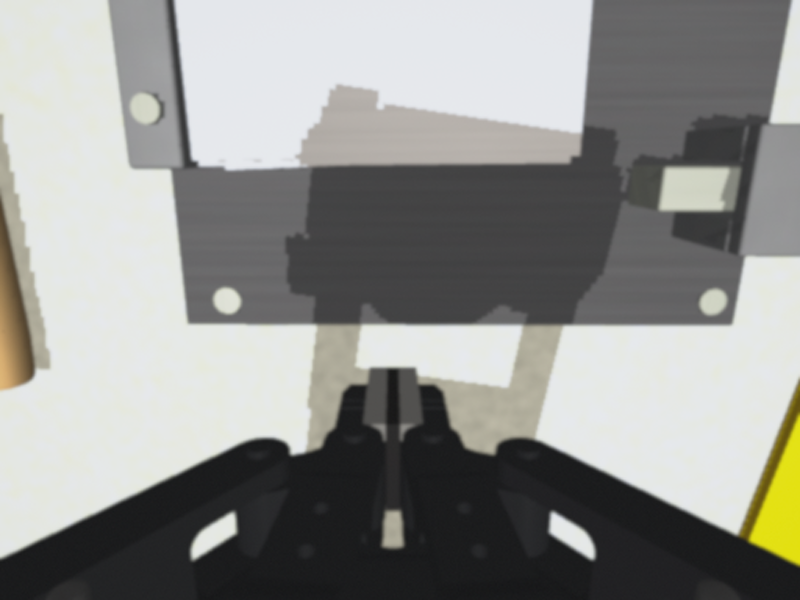

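Wrist view: the stack now sits flush on the side fence (left, px ≈190). The near x edges are still fanned slightly, (195,163) to (225,170). The nose is at (645,190), still out. Next I'll push +x with the tip leading.

```bash
python3 -m creep '[[0,0.02,-0.015,0.03,0,0,0],[0,0,0,0.045,0,0,0],[0,0,0,0.005,0,7,0],[0,0,0,0,0,7,0],[0,0,0,0,0,0,0]]'
python3 -m creep '[[0,-0.0007,0,0.0029,0,0,0],[0,0,0,0,0,0,0]]'
python3 -m creep '[[0,-0.0005,0,0.0019,0,0,0],[0,0,0,0,0,0,0]]'
```

```text
t: 14.65
tool_pos: [0.4557, 0.0854, 0.0187]
tool_rot: [-3.092, -0.226, -0.369]
contact_force: [-0.5, -0.9, -1.4]
opening: 0.0001
t: 14.85
tool_pos: [0.4618, 0.0854, 0.0209]
tool_rot: [-3.092, -0.228, -0.382]
contact_force: [-0.1, -0.3, -0.5]
opening: 0.0003
t: 15.05
tool_pos: [0.4609, 0.0855, 0.0181]
tool_rot: [-3.092, -0.228, -0.381]
contact_force: [0.5, 0.2, 0.0]
opening: 0.0004
```

```bash
python3 -m creep '[[0,-0.0005,0,0.0019,0,0,0],[0,0,0,0,0,0,0]]'
python3 -m creep '[[0,-0.0003,0,0.001,0,0,0],[0,0,0,0,0,0,0]]'
```

```text
t: 15.25
tool_pos: [0.4597, 0.0855, 0.0152]
tool_rot: [-3.092, -0.228, -0.379]
contact_force: [-0.5, -0.4, 0.8]
opening: -0.0001
t: 15.45
tool_pos: [0.4595, 0.0855, 0.0141]
tool_rot: [-3.092, -0.228, -0.379]
contact_force: [0.7, -0.2, -0.1]
opening: -0.0001
```

```bash
python3 -m creep '[[0,0.0058,0,0.00145,0,0,0],[0,0.0058,0,0.00145,0,0,0],[0,0.0058,0,0.00145,0,0,0],[0,0.0048,0,0.0012,0,0,0],[0,0,0,0,0,0,0]]'
python3 -m creep '[[0,0.0029,0,0.0007,0,0,0],[0,0.0029,0,0.0007,0,0,0],[0,0,0,0,0,0,0]]'
python3 -m creep '[[0,0.0019,0,0.0005,0,0,0],[0,0,0,0,0,0,0]]'
python3 -m creep '[[0,0.0019,0,0.0005,0,0,0],[0,0,0,0,0,0,0]]'
```

```text
t: 15.95
tool_pos: [0.4832, 0.0889, 0.0145]
tool_rot: [-3.092, -0.228, -0.38]
contact_force: [-0.4, -0.8, -0.9]
opening: -0.0
t: 16.25
tool_pos: [0.4885, 0.0897, 0.0144]
tool_rot: [-3.092, -0.228, -0.38]
contact_force: [-0.0, 0.6, 0.4]
opening: -0.0004
t: 16.45
tool_pos: [0.4899, 0.09, 0.0141]
tool_rot: [-3.092, -0.228, -0.378]
contact_force: [-1.3, 0.3, 0.7]
opening: -0.0
t: 16.65
tool_pos: [0.4903, 0.0901, 0.0138]
tool_rot: [-3.093, -0.229, -0.371]
contact_force: [-9.6, -2.0, 8.4]
opening: 0.0
```

```bash
python3 -m creep '[[0,0.0003,0,-0.0015,0,0,0],[0,0,0,0,0,0,0]]'
python3 -m creep '[[0,0.0019,0,0.0005,0,0,0],[0,0,0,0,0,0,0]]'
python3 -m creep '[[0,0.0019,0,0.0005,0,0,0],[0,0,0,0,0,0,0]]'
python3 - <<'E'
from h import *
im=get_image("wrist"); c=calibration("wrist"); np.save("wc7.npy",c,allow_pickle=True); cv2.imwrite("pics/w7.png",cv2.resize(im[...,::-1],(800,600),interpolation=cv2.INTER_CUBIC))
E
```

```text
t: 16.85
tool_pos: [0.4905, 0.0902, 0.0148]
tool_rot: [-3.093, -0.229, -0.374]
contact_force: [-5.1, -0.8, -0.1]
opening: -0.0
t: 17.05
tool_pos: [0.4911, 0.0904, 0.0145]
tool_rot: [-3.094, -0.229, -0.367]
contact_force: [-13.7, -2.8, 9.4]
opening: -0.0002
t: 17.25
tool_pos: [0.492, 0.091, 0.0136]
tool_rot: [-3.093, -0.229, -0.364]
contact_force: [-12.8, -0.6, 7.1]
opening: 0.0003
```

View pics/w7.png

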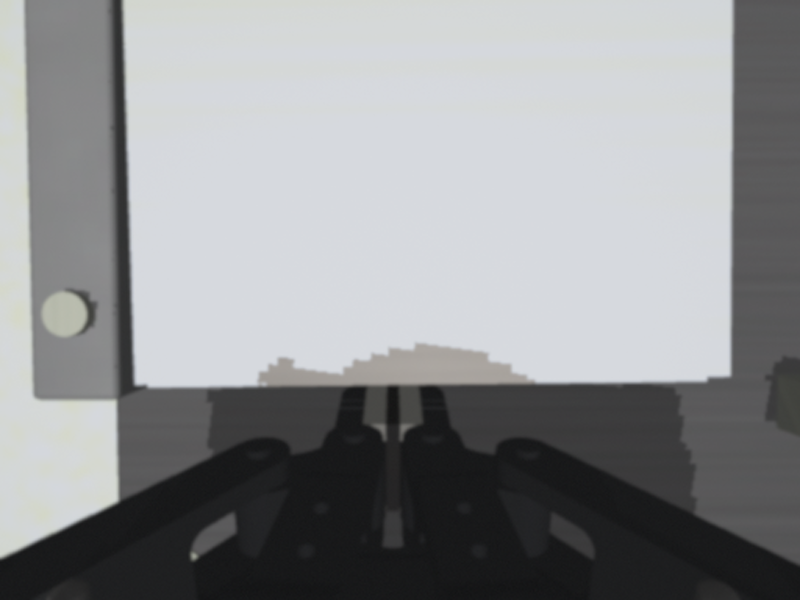

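Wrist view: the plate edges are almost aligned, with the near edge from (135,388) to (735,378) beside the fence end at (75,397). Now firm taps until the force goes solid.

```bash
python3 -m creep '[[0,0.0019,0,0.0002,0,0,0],[0,0,0,0,0,0,0]]'
python3 -m creep '[[0,0.002,0,0.0,0,0,0],[0,0,0,0,0,0,0]]'
python3 -m creep '[[0,0.002,0,0.0,0,0,0],[0,0,0,0,0,0,0]]'
```

```text
t: 17.5
tool_pos: [0.4921, 0.0911, 0.0135]
tool_rot: [-3.095, -0.23, -0.356]
contact_force: [-22.8, -2.6, 15.4]
opening: 0.0003
t: 17.7
tool_pos: [0.4923, 0.0912, 0.0134]
tool_rot: [-3.096, -0.231, -0.348]
contact_force: [-30.6, -4.5, 23.4]
opening: 0.0004
t: 17.9
tool_pos: [0.4924, 0.0912, 0.0133]
tool_rot: [-3.097, -0.232, -0.341]
contact_force: [-38.0, -6.8, 28.5]
opening: -0.0005
```

```bash
python3 -m creep '[[0,-0.015,0,-0.004,0,0,0],[0,-0.025,0,-0.007,0,0,0],[0,0,0,-0.04,0,-7,0],[0,0,0,-0.045,0,-7,0],[0,0,0,-0.045,0,0,0],[0,0.04,0.015,-0.02,0,0,0],[0,0.04,0.025,-0.015,0,0,0],[0,0,0,0,0,0,0]]'
python3 - <<'E'
from h import *
im=get_image("wrist"); c=calibration("wrist"); np.save("wc8.npy",c,allow_pickle=True); cv2.imwrite("pics/w8f.png",im[...,::-1])
J=np.load("J.npy"); p=proj(c,j2w(J,[[.02,.02,.044]]))[0]; print(p)
x0=int(np.clip(p[0]-130,0,512-266));y0=int(np.clip(p[1]-100,0,384-200)); print(x0,y0)
cv2.imwrite("pics/w8.png",cv2.resize(im[y0:y0+200,x0:x0+266,::-1],(798,600),interpolation=cv2.INTER_CUBIC))
o=ctrl.get_obs(); d=o["tool_pos"][:2]-J[:2]; cc,s=np.cos(J[2]),np.sin(J[2]); print(cc*d[0]+s*d[1],-s*d[0]+cc*d[1],o["tool_pos"][2],o["tool_rot"],o["t"])
E
```

```text
t: 18.7
tool_pos: [0.5365, 0.0538, 0.1852]
tool_rot: [3.132, 0.228, 0.014]
contact_force: [-0.6, 0.4, 0.3]
opening: 0.0001
[210.25297723 148.52877493]
80 48
-0.012396073138272299 -0.013386879686856147 0.1831275741354565 [3.13299405 0.22857987 0.00638239] 18.75
```

View pics/w8.png

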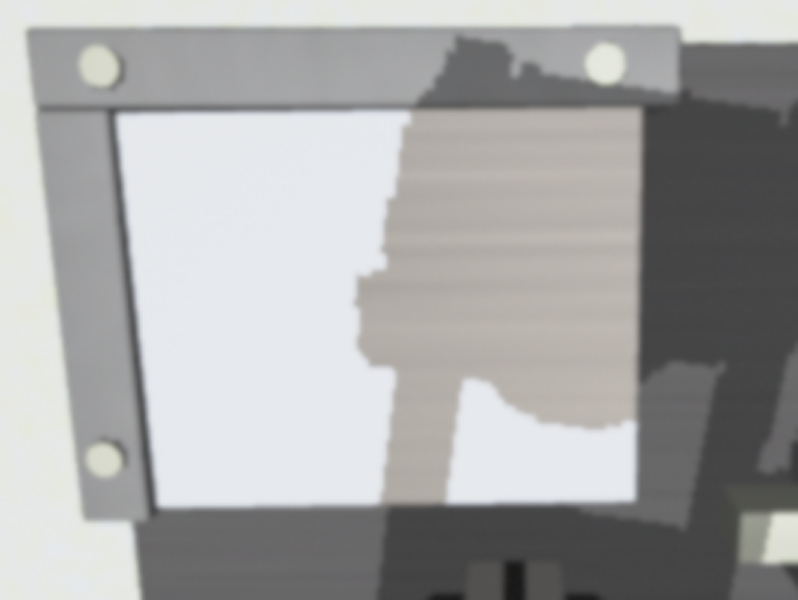

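Crop: the top plate is flush in the corner, with no fan visible. From this viewpoint, though, lower plates could lag a few mm unseen. I'll look from outside the near corner.

```bash
python3 -m creep '[[0,-0.032,0.024,0.005,0,0,0],[0,-0.032,0.024,0.005,0,0,0],[0,-0.032,0.024,0.01,0,0,0],[0,-0.032,0.024,0.01,0,0,0],[0,0,0,0,0,0,0]]'
python3 - <<'E'
from h import *
im=get_image("wrist"); c=calibration("wrist"); np.save("wc9.npy",c,allow_pickle=True); cv2.imwrite("pics/w9f.png",im[...,::-1])
J=np.load("J.npy"); q=proj(c,j2w(J,np.array([[-35,-50,12],[-35,-50,44],[-35,90,44],[75,-50,44],[-35,90,12],[75,-50,12]])/1e3)); print(q.round(1).tolist())
p=q[0]; x0=int(np.clip(p[0]-200,0,512-266));y0=int(np.clip(p[1]-120,0,384-200)); print(x0,y0)
cv2.imwrite("pics/w9.png",cv2.resize(im[y0:y0+200,x0:x0+266,::-1],(798,600),interpolation=cv2.INTER_CUBIC))
E
```

```text
t: 19.25
tool_pos: [0.4138, -0.0592, 0.148]
tool_rot: [-3.133, -0.225, 0.007]
contact_force: [0.8, 0.4, -0.4]
opening: -0.0
[[174.5, 45.3], [164.1, 37.7], [-43.7, 39.2], [150.1, -166.5], [-8.6, 46.6], [163.7, -130.4]]
0 0
```

View pics/w9.png

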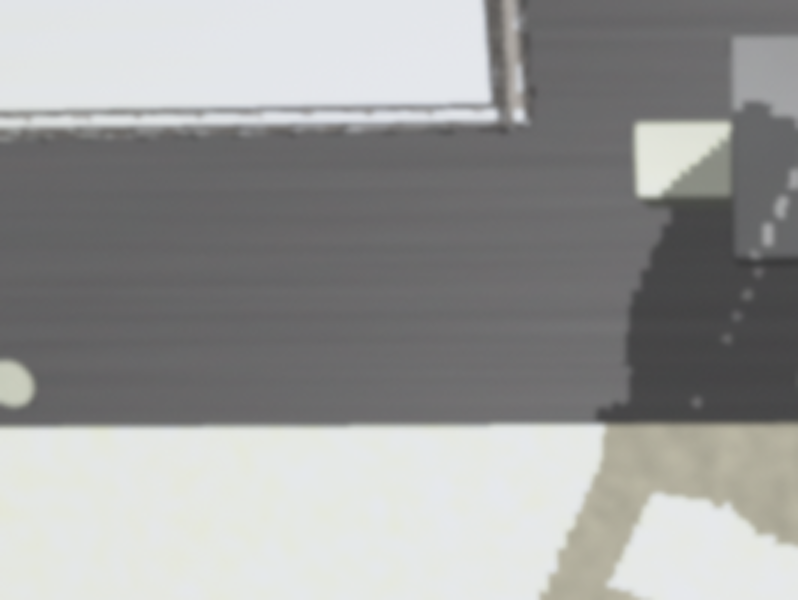

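Corner crop: p3's edge is at row 105, with a white strip (p2's top) at rows 112–123, and similar strips at x 503–515 and 520–527. The plates are still fanned by ~2–3 mm. The pad front (22 mm side) is a flat vertical face, so I'll push with it near-vertical in x, then turned 90° in y.

```bash
python3 -m creep '[[0,0.02,-0.043,0,0,0,0],[0,0.02,-0.043,0,0,0,0],[0,0.02,-0.043,0,0,0,0],[0,0,0,0.045,0,0,0],[0,0,0,0.045,0,0,0],[0,0,0,0.042,0,2,0],[0,0,0,0,0,0,0],[0,0,0,0,0,0,0]]'
python3 -m creep '[[0,0.006,0,0,0,0,0],[0,0.006,0,0,0,0,0],[0,0.005,0,0,0,0,0],[0,0.004,0,0,0,0,0],[0,0.004,0,0,0,0,0],[0,0,0,0,0,0,0]]'
```

```text
t: 20.1
tool_pos: [0.458, 0.0791, 0.0193]
tool_rot: [-3.13, -0.233, -0.052]
contact_force: [0.3, -0.6, 0.1]
opening: 0.0002
t: 20.7
tool_pos: [0.4838, 0.0819, 0.0206]
tool_rot: [-3.13, -0.231, -0.055]
contact_force: [0.6, 0.6, 0.6]
opening: 0.0
```

```bash
python3 -m creep '[[0,0,0,0.006,0,0,0],[0,0.004,0,0,0,0,0],[0,0.002,0,0,0,0,0],[0,0,0,0,0,0,0]]'
python3 -m creep '[[0,0.002,0,0,0,0,0],[0,0,0,0,0,0,0]]'
python3 -m creep '[[0,0.002,0,0,0,0,0],[0,0,0,0,0,0,0]]'
python3 -m creep '[[0,0.002,0,0,0,0,0],[0,0,0,0,0,0,0]]'
```

```text
t: 21.1
tool_pos: [0.4896, 0.0828, 0.0145]
tool_rot: [-3.13, -0.231, -0.055]
contact_force: [0.0, 0.2, 0.4]
opening: -0.0003
t: 21.3
tool_pos: [0.4913, 0.0831, 0.0146]
tool_rot: [-3.13, -0.231, -0.054]
contact_force: [-0.2, -0.6, -0.3]
opening: -0.0
t: 21.5
tool_pos: [0.4923, 0.0834, 0.0144]
tool_rot: [-3.13, -0.231, -0.05]
contact_force: [-3.5, -1.2, 3.6]
opening: 0.0002
t: 21.7
tool_pos: [0.4924, 0.0834, 0.0142]
tool_rot: [-3.131, -0.232, -0.042]
contact_force: [-11.5, -2.2, 10.0]
opening: 0.0004
```

```bash
python3 -m creep '[[0,0.002,0,0,0,0,0],[0,0.002,0,0,0,0,0],[0,0,0,0,0,0,0]]'
python3 -m creep '[[0,0.002,0,0,0,0,0],[0,0.002,0,0,0,0,0],[0,0,0,0,0,0,0]]'

```

```text
t: 22.0
tool_pos: [0.4927, 0.0836, 0.0134]
tool_rot: [-3.131, -0.233, -0.026]
contact_force: [-23.9, -4.8, 18.4]
opening: -0.0002
t: 22.3
tool_pos: [0.4928, 0.0836, 0.0133]
tool_rot: [-3.132, -0.234, -0.009]
contact_force: [-37.5, -6.6, 32.1]
opening: 0.0001
```

```bash
python3 -m creep '[[0,-0.03,0,0,0,0,0],[0,0,0,-0.045,0,-2,0],[0,0,0,-0.045,0,0,0],[0,0.023,0.033,0,0,0,-8],[0,0,0,0,0,0,0]]'
python3 - <<'E'
from h import *
o=ctrl.get_obs(); J=np.load("J.npy"); d=o["tool_pos"][:2]-J[:2]; cc,s=np.cos(J[2]),np.sin(J[2]); print(cc*d[0]+s*d[1],-s*d[0]+cc*d[1],o["tool_pos"][2],o["q"].round(2))
R=Ro.from_rotvec(o["tool_rot"]).as_matrix(); print(R.round(3), np.degrees(np.arctan2(R[1,0],R[0,0]))-np.degrees(J[2]))
E
```

```text
t: 22.8
tool_pos: [0.504, 0.0489, 0.1078]
tool_rot: [3.106, 0.449, 0.015]
contact_force: [-0.8, 0.8, 0.3]
opening: -0.0
-0.04244329434524837 -0.014671404437517663 0.10780136380521735 [-0.05 -0.13  2.   -0.    1.26  1.23]
[[ 0.959  0.283  0.01 ]
 [ 0.283 -0.959 -0.001]
 [ 0.009  0.004 -1.   ]] 7.87405159647753
```

```bash
python3 -m creep '[[0,0.017,0.0336,0,0,0,0],[0,0.017,0.0336,0,0,0,0],[0,0.017,0.0336,0,0,0,0],[0,0,0,0,0,0,-8.2],[0,0,0,0,0,0,-8.2],[0,0,0,0,0,0,-8.2],[0,0,0,0,0,0,-8.2],[0,0,0,0,0,0,-8.2],[0,0,0,0,0,0,-8.2],[0,0,0,0,0,0,-8.2],[0,0,0,0,0,0,-8.2],[0,0,0,0,0,0,-8.2],[0,0,0,0,0,0,-8.2],[0,0,0,0,0,0,0]]'
python3 - <<'E'
from h import *
o=ctrl.get_obs(); J=np.load("J.npy"); d=o["tool_pos"][:2]-J[:2]; cc,s=np.cos(J[2]),np.sin(J[2]); print(cc*d[0]+s*d[1],-s*d[0]+cc*d[1],o["tool_pos"][2],o["q"].round(2))
R=Ro.from_rotvec(o["tool_rot"]).as_matrix(); print(R[:,2].round(3), np.degrees(np.arctan2(R[1,0],R[0,0]))-np.degrees(J[2]))
E
```

```text
t: 24.2
tool_pos: [0.5767, -0.031, 0.1032]
tool_rot: [-2.052, -2.378, 0.0]
contact_force: [-0.5, -0.1, -0.4]
opening: -0.0003
0.017513832234058543 -0.10453155075815966 0.10319269212008052 [-0.18  0.05  1.83  0.    1.25 -0.33]
[-0.001  0.    -1.   ] 89.81626720494417
```

```bash
python3 -m creep '[[0,0,0,0.045,0,0,0],[0,0,0,0.043,0,2,0],[0,0,0,0,0,0,0],[0,0,0,0,0,0,0]]'
python3 -m creep '[[0,0.009,0,0,0,0,0],[0,0.009,0,0,0,0,0],[0,0.009,0,0,0,0,0],[0,0.006,0,0,0,0,0],[0,0,0,0,0,0,0]]'
```

```text
t: 24.6
tool_pos: [0.5767, -0.0313, 0.0151]
tool_rot: [-2.038, -2.354, -0.035]
contact_force: [0.6, 0.0, 0.3]
opening: -0.0001
t: 25.1
tool_pos: [0.5719, 0.0025, 0.0172]
tool_rot: [-2.033, -2.36, -0.036]
contact_force: [0.9, -0.1, 0.4]
opening: -0.0003
```

```bash
python3 -m creep '[[0,0.002,0,0,0,0,0],[0,0.002,0,0,0,0,0],[0,0,0,0,0,0,0]]'
python3 -m creep '[[0,0.002,0,0,0,0,0],[0,0.002,0,0,0,0,0],[0,0,0,0,0,0,0]]'
python3 -m creep '[[0,0.002,0,0,0,0,0],[0,0.002,0,0,0,0,0],[0,0,0,0,0,0,0]]'
```

```text
t: 25.4
tool_pos: [0.5716, 0.0053, 0.0172]
tool_rot: [-2.035, -2.359, -0.035]
contact_force: [-0.7, -0.5, 0.3]
opening: -0.0002
t: 25.7
tool_pos: [0.5709, 0.0094, 0.0173]
tool_rot: [-2.034, -2.359, -0.036]
contact_force: [0.1, -0.5, 0.1]
opening: 0.0
t: 26.0
tool_pos: [0.5706, 0.0125, 0.0177]
tool_rot: [-2.035, -2.36, -0.034]
contact_force: [0.4, -3.4, 0.4]
opening: 0.0001
```

```bash
python3 -m creep '[[0,-0.003,0,0.0025,0,0,0],[0,0.003,0,0,0,0,0],[0,0.002,0,0,0,0,0],[0,0,0,0,0,0,0]]'
python3 -m creep '[[0,0.002,0,0,0,0,0],[0,0.002,0,0,0,0,0],[0,0,0,0,0,0,0]]'
python3 -m creep '[[0,0.002,0,0,0,0,0],[0,0.002,0,0,0,0,0],[0,0,0,0,0,0,0]]'
```

```text
t: 26.4
tool_pos: [0.5701, 0.0133, 0.0148]
tool_rot: [-2.036, -2.362, -0.03]
contact_force: [0.3, -8.9, -1.3]
opening: -0.0003
t: 26.7
tool_pos: [0.5702, 0.0134, 0.0153]
tool_rot: [-2.038, -2.368, -0.023]
contact_force: [0.6, -22.7, -1.7]
opening: 0.0002
t: 27.0
tool_pos: [0.5704, 0.0136, 0.0159]
tool_rot: [-2.041, -2.373, -0.015]
contact_force: [1.3, -35.0, -1.5]
opening: 0.0001
```

```bash
python3 -m creep '[[0,-0.012,0,0,0,0,0],[0,-0.035,0,0,0,0,0],[0,0,0,-0.045,0,-2,0],[0,0,0,-0.045,0,0,0],[0,0,0,-0.045,0,0,0],[0,-0.03,-0.035,0,0,0,0],[0,-0.03,-0.035,0,0,0,0],[0,0,-0.023,0,0,0,0],[0,0,0,0,0,0,0]]'
python3 - <<'E'
from h import *
im=get_image("wrist"); c=calibration("wrist"); np.save("wc10.npy",c,allow_pickle=True); cv2.imwrite("pics/w10f.png",im[...,::-1])
J=np.load("J.npy"); q=proj(c,j2w(J,np.array([[-35,-50,12],[-35,-50,44],[-35,90,44],[75,-50,44]])/1e3)); print(q.round(1).tolist())
p=q[0]; x0=int(np.clip(p[0]-100,0,512-200));y0=int(np.clip(p[1]-75,0,384-150)); print(x0,y0)
cv2.imwrite("pics/w10.png",cv2.resize(im[y0:y0+150,x0:x0+200,::-1],(800,600),interpolation=cv2.INTER_CUBIC))
o=ctrl.get_obs(); d=o["tool_pos"][:2]-J[:2]; cc,s=np.cos(J[2]),np.sin(J[2]); print(cc*d[0]+s*d[1],-s*d[0]+cc*d[1],o["tool_pos"][2])
E
```

```text
t: 27.9
tool_pos: [0.4906, -0.0977, 0.1479]
tool_rot: [-2.053, -2.375, -0.001]
contact_force: [0.1, -0.3, 0.3]
opening: 0.0
[[302.1, 46.3], [309.0, 38.7], [319.1, -232.0], [473.2, 37.8]]
202 0
-0.07620806678852773 -0.1576370729140468 0.14827703927115743
```

View pics/w10.png

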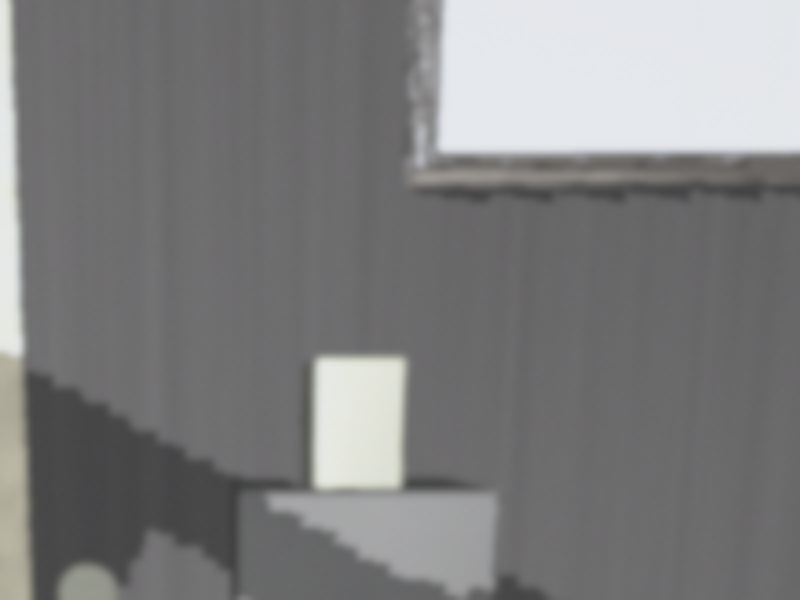

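Crop: the corner runs from the top edge (437,153) to the bottom (407,188). The shift of (30,35) px matches the (28,30) predicted for an aligned stack to within ~1 mm, and no white strips remain. The nose is at (360,355), still out. Next, the knob.

```bash
python3 -m creep '[[0,-0.046,0.015,0,0,0,0],[0,-0.046,0.014,0,0,0,0],[0,0,0,0.045,0,0,0],[0,0,0,0.045,0,0,0],[0,0,0,0.036,0,0,0],[0,0,0,0,0,0,0],[0,0,0,0,0,0,0]]'
python3 -m creep '[[0,0.008,0,0,0,0,0],[0,0.005,0,0,0,0,0],[0,0.005,0,0,0,0,0],[0,0.005,0,0,0,0,0],[0,0,0,0,0,0,0]]'
```

```text
t: 28.65
tool_pos: [0.5355, -0.1839, 0.0225]
tool_rot: [-2.05, -2.379, -0.0]
contact_force: [-0.0, -0.1, 0.4]
opening: -0.0001
t: 29.15
tool_pos: [0.5326, -0.1618, 0.024]
tool_rot: [2.049, 2.378, 0.001]
contact_force: [1.0, -1.9, 1.1]
opening: 0.0002
```

```bash
python3 -m creep '[[0,0.005,0,0,0,0,0],[0,0.005,0,0,0,0,0],[0,0.005,0,0,0,0,0],[0,0.005,0,0,0,0,0],[0,0.005,0,0,0,0,0],[0,0.005,0,0,0,0,0],[0,0.005,0,0,0,0,0],[0,0.005,0,0,0,0,0],[0,0,0,0,0,0,0]]'
python3 -m creep '[[0,0.004,0,0,0,0,0],[0,0.004,0,0,0,0,0],[0,0,0,0,0,0,0]]'
python3 -m creep '[[0,0.003,0,0,0,0,0],[0,0,0,0,0,0,0]]'
```

```text
t: 30.05
tool_pos: [0.5251, -0.1211, 0.0221]
tool_rot: [-2.05, -2.378, -0.0]
contact_force: [1.2, -2.0, 0.7]
opening: 0.0001
t: 30.35
tool_pos: [0.5238, -0.1135, 0.022]
tool_rot: [-2.05, -2.378, 0.0]
contact_force: [1.9, -1.8, 0.9]
opening: -0.0002
t: 30.55
tool_pos: [0.5235, -0.1109, 0.0221]
tool_rot: [-2.051, -2.378, 0.001]
contact_force: [1.1, -2.1, -1.0]
opening: -0.0001
```

```bash
python3 -m creep '[[0,0.002,0,0,0,0,0],[0,0.002,0,0,0,0,0],[0,0,0,0,0,0,0]]'
python3 -m creep '[[0,0.002,0,0,0,0,0],[0,0.002,0,0,0,0,0],[0,0,0,0,0,0,0]]'
```

```text
t: 30.85
tool_pos: [0.5235, -0.111, 0.0223]
tool_rot: [2.047, 2.376, -0.009]
contact_force: [2.5, -17.2, -6.2]
opening: -0.0002
t: 31.15
tool_pos: [0.5236, -0.1109, 0.0224]
tool_rot: [2.042, 2.371, -0.016]
contact_force: [3.7, -30.5, -12.0]
opening: -0.0002
```

```bash
python3 -m creep '[[0,-0.02,0,0,0,0,0],[0,-0.03,0,0,0,0,0],[0,0,0,-0.045,0,0,0],[0,0,0,-0.045,0,0,0],[0,0.025,-0.015,-0.036,0,0,0],[0,0.046,-0.014,0,0,0,0],[0,0,0,0,0,0,0],[0,0,0,0,0,0,0]]'
python3 - <<'E'
from h import *
from station import models
J=np.load("J.npy")
im=get_image("wrist"); c=calibration("wrist"); cv2.imwrite("pics/w11f.png",im[...,::-1])
pts=np.array([[-47,-28,44],[-47,-88,44],[-35,-50,44],[-35,-50,12],[-47,-166,34],[-47,-140,54]])/1e3
old=cv2.imread("pics/w10f.png"); co=np.load("wc10.npy",allow_pickle=True).item()
for n,i,cc in (("old",old,co),("new",im[...,::-1],c)):
    q=proj(cc,j2w(J,pts)); print(n,q.round(0).tolist()); g=cv2.cvtColor(i,6)
    u=int(q[1][0]); print("bar column",u,g[0:150:5,u].tolist())
    for dz in (20,60,100):  # scans across stack edges
        r=int(q[2][1])-20; 
    print("row8",g[8,290:330].tolist()); print("col u0+60",g[25:60,int(q[2][0])+60].tolist())
print(models.search_frame("wrist","knob_face")[:2])
get_image("side"); print(models.search_frame("side","knob_face")[:2]); s=calibration("side"); print(proj(s,j2w(J,np.array([[-47,-166,34],[-47,-140,34],[-47,-226,34]])/1e3)).round(0).tolist())
print(ctrl.get_obs()["t"])
E
```

```text
t: 31.95
tool_pos: [0.4903, -0.0856, 0.1479]
tool_rot: [-2.049, -2.379, -0.0]
contact_force: [1.1, -0.3, 0.6]
opening: 0.0001
old [[292.0, 2.0], [290.0, 98.0], [309.0, 39.0], [302.0, 46.0], [286.0, 201.0], [289.0, 174.0]]
bar column 289 [106, 107, 106, 107, 107, 107, 107, 108, 107, 108, 108, 108, 109, 108, 109, 109, 109, 110, 217, 230, 230, 229, 229, 228, 221, 165, 167, 158, 102, 102]
row8 [106, 105, 104, 103, 102, 102, 103, 104, 104, 105, 105, 105, 105, 112, 121, 123, 126, 137, 144, 141, 138, 149, 186, 219, 229, 231, 231, 232, 232, 232, 232, 231, 231, 231, 231, 232, 232, 232, 231, 232]
col u0+60 [232, 232, 232, 232, 232, 232, 232, 232, 232, 232, 231, 226, 204, 155, 116, 104, 102, 108, 117, 117, 103, 83, 72, 73, 85, 97, 102, 102, 102, 102, 102, 102, 103, 102, 102]
new [[292.0, 21.0], [289.0, 114.0], [309.0, 57.0], [302.0, 62.0], [285.0, 214.0], [289.0, 189.0]]
bar column 289 [105, 105, 106, 106, 120, 229, 229, 228, 228, 227, 227, 227, 226, 225, 225, 224, 224, 223, 222, 222, 222, 221, 221, 221, 220, 220, 220, 217, 113, 102]
row8 [104, 103, 102, 101, 102, 103, 103, 103, 104, 105, 105, 104, 104, 111, 125, 134, 134, 136, 143, 149, 165, 200, 224, 231, 232, 232, 231, 231, 232, 231, 231, 231, 231, 232, 231, 231, 231, 232, 231, 232]
col u0+60 [231, 232, 231, 232, 232, 232, 232, 232, 232, 232, 232, 232, 232, 232, 232, 232, 232, 232, 232, 232, 232, 232, 232, 232, 232, 232, 232, 232, 232, 232, 231, 227, 203, 151, 117]
[{'extent': [259.8, 21.9, 314.6, 220.7], 'conf': 0.8}]
[{'extent': [276.9, 193.2, 290.2, 231.8], 'conf': 0.71}, {'extent': [270.8, 109.8, 322.5, 142.3], 'conf': 0.46}]
[[284.0, 196.0], [284.0, 202.0], [287.0, 184.0]]
32.15
```

```bash
python3 -c "
from station import finish_job,ctrl
print(ctrl.get_obs()['contact_force']); print(finish_job())"
```

```text
[-0.29677924  0.41837891 -0.5880736 ]
the job is handed in; nothing more can be done
None
```

I tapped the four plates into the jig's corner, pushed the slide knob home, and handed the job in at about 32 s. No verdict was reported.

**How it went:** The first pushes left the lower plates lagging by a few mm. I repeated them with the tool tip leading, then with the flat front of the shut fingers, once along each jig direction. Both final pushes stopped solid at about 35 N.

**Last checks:**
- **Stack:** Seen from outside the near corner, the plate edges line up to within about 1 mm. The stack's edges stayed where they were after the knob push. The −y edge matched its home position. The −x edge read about 2 mm further +x than the jig fit predicts, which I put down to calibration.
- **Slide:** The knob stopped solid at about 30 N. The bar's nose showed at the image row predicted for fully home (about 20–21).
- **Bystanders:** I reached for none of them, and no unexpected contact forces showed. I did not measure their positions afterwards.
- **Not viewed:** My 12 pictures were used up before the knob push, so the last check was done on pixel values and knob detection, not by eye. That makes the middle two plates the least certain: I judged them from the corner picture taken before the knob push.

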